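# Put each lid on its own pot before firing

### The job

The four pots on this bench go into the kiln wearing their own lids: put each lid on the pot of the same shape and size (large round, small round, square, oblong), fully seated with its rim down inside the mouth, and with the sides of the square and oblong lids lined up with their pots. Set the lids down gently rather than dropping them, leave the pots standing where they are, and do not disturb the fragile petal vase among them.

Things in the scene. Friction and masses are not known exactly. Their poses are not given: they have to be found in the camera images.
- pot_large_round: The larger round pot, cream fired clay, 96 mm across, 55 mm tall, open at the top, wall 6 mm, mouth 84 mm across. Origin: centre of its underside, z up. Loose, about 0.25 to 0.65 kg. Starts upright and empty on the bench at any turn, and any of the eight places may hold a pot or a lid.
- pot_small_round: The smaller round pot, cream fired clay, 60 mm across, 55 mm tall, open at the top, wall 6 mm, mouth 48 mm across. Origin: centre of its underside, z up. Loose, about 0.25 to 0.65 kg. Starts upright and empty on the bench at any turn, and any of the eight places may hold a pot or a lid.
- pot_square: Square pot, cream fired clay, 82 x 82 mm, 55 mm tall, open at the top, wall 6 mm, mouth 70 x 70 mm. Origin: centre of its underside, z up, x and y along its sides. Loose, about 0.25 to 0.65 kg. Starts upright and empty on the bench at any turn, and any of the eight places may hold a pot or a lid.
- pot_oblong: Oblong pot, cream fired clay, 108 x 66 mm, 55 mm tall, open at the top, wall 6 mm, mouth 96 x 54 mm. Origin: centre of its underside, z up, x along its long side, y along its short side. Loose, about 0.25 to 0.65 kg. Starts upright and empty on the bench at any turn, and any of the eight places may hold a pot or a lid.
- lid_large_round: The larger round lid, cream fired clay, plate 104 mm across. Below, a locating rim 68 mm across, 8 mm deep (8 mm play in the pot's mouth); then the plate, 8 mm thick; on top a plain round knob 22 mm across, 16 to 44 mm above the origin. Origin: centre of the rim's underside, z up; seated, 47 mm above the pot's origin. Starts upright, any turn. Under 0.22 kg.
- lid_small_round: The smaller round lid, cream fired clay, plate 68 mm across. Below, a locating rim 32 mm across, 8 mm deep (8 mm play in the pot's mouth); then the plate, 8 mm thick; on top a plain round knob 22 mm across, 16 to 44 mm above the origin. Origin: centre of the rim's underside, z up; seated, 47 mm above the pot's origin. Starts upright, any turn. Under 0.22 kg.
- lid_square: Square lid, cream fired clay, plate 90 x 90 mm. Below, a locating rim 54 x 54 mm, 8 mm deep (8 mm play in the pot's mouth); then the plate, 8 mm thick; on top a square knob 22 x 22 mm, in line with the sides, 16 to 44 mm above the origin. Origin: centre of the rim's underside, z up, x and y along its sides; seated, 47 mm above the pot's origin. Starts upright, any turn. Under 0.22 kg.
- lid_oblong: Oblong lid, cream fired clay, plate 116 x 74 mm. Below, a locating rim 80 x 38 mm, 8 mm deep (8 mm play in the pot's mouth); then the plate, 8 mm thick; on top a block knob 40 mm (x) by 22 mm (y), 16 to 44 mm above the origin. Origin: centre of the rim's underside, z up, x along its long side, y along its short side; seated, 47 mm above the pot's origin. Starts upright, any turn. Under 0.22 kg.
- petal_vase: Fragile unfired bud vase, grey-white, squat with six petal tips, 64 mm across, 80 mm tall, standing among the pots. Origin: centre of its underside. Not to be disturbed. Also about, not part of the job: a pink sponge 28 mm high, a small capped amber jar 50 mm high, a wooden modelling tool, a flat wooden rib; buckets and bowls at the bench edges.
Not all that is in view belongs to the job. What is shaped like the lid_square but yellow is not meant.

How it is judged:
By the outcome, as a careful person would: the job done as asked, in the order asked, and still so for the second after the job is handed in, with the robot touching nothing.
It also fails if it takes over 118 s, if anything falls off the work surface, if the arm or the gripper's body presses on something with over 40 N, if the wrist force passes 120 N, or if a joint passes its speed limit or range.

### The arm

A 6-joint arm with a two-finger parallel gripper is mounted at the origin on the work surface. World frame = base frame: x ahead of the robot, y to its left, z up, the work surface at z = 0. Lengths are in mm, angles in rad, forces in N, time in s.
With the tool pointing down it reaches from about 300 to 775 mm from the base axis. Payload 14.6 kg.
Tool frame: the origin (TCP) lies on the centre line of the jaws, within the pads' length; the fingertips stand 19 mm ahead of it and the grasp point (between the pads) is the TCP (bot.tip_reach is the distance from the TCP to the fingertips, in mm); z points along the fingers, y is the line along which they close (so a half turn about z gives the same grasp; the last joint's range is limited). The gripper opens to 85 mm and grips with 20 to 120 N. Pads are 22 mm wide; open, the fingers measure 114 mm over their backs; the gripper's body (76 mm by 85 mm) begins 54 mm behind the grasp point. The pads swing forward as they close: fully open they stand 13 mm farther back than shut.
Start: joints at [1.162, 0.3, 1.521, -0, 1.321, -0.067], TCP at [184.348, 518.175, 250.281] pointing down, gripper open.
Joint ranges: [-3.03, 3.03], [-0.79, 2.21], [0.23, 2.52], [-1.04, 4.18], [0, 3.07], [-2.55, 2.55]. Speed limits (rad/s): [2.22, 2.22, 2.57, 3.14, 3.14, 3.14].

### API

Orientations are given as a unit quaternion [w, x, y, z].
In Python, from rig import bot gives the robot as it stands. Calls block until the motion is done:
- bot.move_to(position, orientation): joint-space move of the TCP to a pose.
- bot.servo_line(position, attitude=None, speed=150, until_force=None): straight line of the TCP; attitude=None keeps the orientation; speed is the mean speed in mm/s. With until_force (N) it stops when the force on the tool has changed by that much, and returns True; else False.
- bot.move_joints(angles): joint-space move.
- bot.move_gripper(opening, grip_force=None): finger opening in mm; grip_force is the grip in N (None keeps the last); returns when the fingers have stopped.
- bot.dwell(seconds).
- bot.ik(position, orientation): joint angles nearest the present ones, or None.
- bot.read_state(): the state.
- bot.read_camera(name): name is "side" or "top" or "wrist"; returns a dict with "image" (400x640x3 uint8, blue, green, red), "depth" (400x640 float32, mm along the optical axis (not along the pixel's ray), 0 where there is no reading), "fovy" (degrees; the focal length in pixels is half the picture's height over the tangent of half this angle, whatever the lens; pixels are square), "cx", "cy" (the principal point, pixels), "eye" and "attitude" of the camera in the world; the wrist camera has in their place "mount" (4x4, takes a point from camera to tool coordinates, whose origin is the TCP and whose axes are the flange's). Camera axes: x right, y down, z forward; pixel columns grow to the right and rows downward; lengths in mm; the calibration is good to about 2 mm. A picture is of the moment at which its call begins: read the wrist's pose just before it.
A pose or a line that the arm cannot do raises bot.MotionError and nothing moves.
- bot.finish_job(): hands the job in; it is judged then, once.
The state is a dict: "clock": time; "joint_positions": joint angles; "qvel": joint speeds; "effort": joint torques, N m; "ee_pos": TCP position; "tool_rot": TCP orientation; "ft_force": force on the tool from outside, world axes, zero at the start; "moment": the same for the moment, N m; "grip_width": finger opening in mm; "grip_force": force on a finger pad.
Only numpy, scipy, OpenCV 4.12 (cv2) and the standard library are available. Lean on these libraries where they do the work, as an engineer would, in place of code of your own. Each camera call takes 0.05 s, during which the arm holds its last target. There are 200 camera calls.

## Working session

There is one attempt and no reset: what is moved stays moved. The work goes in short steps, each a Python script; the robot and the scene stay as the last script left them, time stands still between calls to the robot, and variables do not carry over. Pictures are saved under pics/ and viewed, at most 14 in all, crops included, and the job is handed in when it is done.

```bash
ls; mkdir -p pics; python3 - <<'E'
from rig import bot
import cv2,numpy as np
for n in ("top","side"):
    c=bot.read_camera(n); cv2.imwrite(f"pics/{n}0.png",c["image"]); np.save(f"{n}0.npy",c["depth"])
    print(n,c["fovy"],c["cx"],c["cy"],c["eye"],c["attitude"],c["depth"].min(),c["depth"].max(), (c["depth"]==0).mean())
    np.savez(f"{n}0.npz",**{k:v for k,v in c.items()})
s=bot.read_state();print(s["clock"],s["tool_rot"],s["ft_force"])
E
```

```text
pics
top 43.74986270108044 317.77796855278086 197.6342656587725 [ 312.4721272     5.91754562 1667.91237105] [ 0.02048195 -0.70085511  0.71237221 -0.03014052] 0.0 2539.1091 0.00423046875
side 46.35194598238818 322.52269624793627 196.7007318886447 [  308.23871263 -1061.97012019   780.35629155] [-0.45329943  0.88939717 -0.05315196  0.02582962] 0.0 3563.8296 0.00401171875
0.1 [-1.24955234e-04  1.70079206e-01  9.85430262e-01 -4.96419652e-04] [0.06243042 0.35883518 0.58496681]
```

View pics/top0.png

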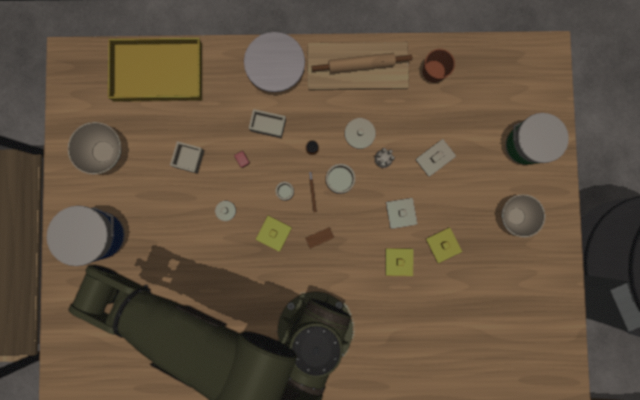

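View pics/side0.png

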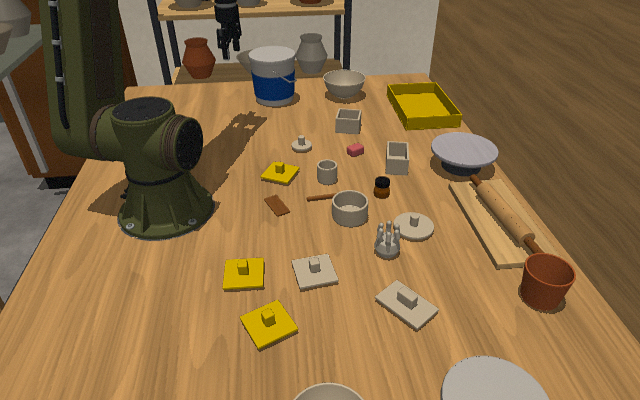

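The top view shows these:
- **Pots:** oblong (267,123), square (187,157), small round (285,191), large round (340,179).
- **Cream lids:** large round (360,133), oblong (436,157), square (402,213), small round (225,211).
- **Vase:** (384,157).

Candidates that could be mistaken for lid_square are the yellow ones at (274,233), (399,262) and (445,245), which I reject. The cream one at (402,213) is the one to use. The oblong lid at (436,157) has a block knob, and the bowls and buckets at the edges are too big. Next I'll get coarse positions.

```bash
cat > h.py <<'E'
from rig import bot
import cv2, numpy as np
from scipy.spatial.transform import Rotation as R
def rot(q): return R.from_quat(q, scalar_first=True).as_matrix()
def down(yaw):  # tool z down, tool x at world angle yaw
    c,s=np.cos(yaw),np.sin(yaw)
    return R.from_matrix(np.array([[c,s,0],[s,-c,0],[0,0,-1.]])).as_quat(scalar_first=True)
def campose(c, st=None):
    if "eye" in c: return np.array(c["eye"]), rot(c["attitude"])
    T=np.array(c["mount"]); A=rot(st["tool_rot"])
    return A@T[:3,3]+st["ee_pos"], A@T[:3,:3]
def cast(c, px, z, st=None):
    e,A=campose(c,st); f=200/np.tan(np.radians(c["fovy"])/2); px=np.atleast_2d(px).astype(float)
    d=np.c_[(px[:,0]-c["cx"])/f,(px[:,1]-c["cy"])/f,np.ones(len(px))]@A.T
    return e+d*((z-e[2])/d[:,2])[:,None]
def points(c, st=None):  # depth -> world, HxWx3
    e,A=campose(c,st); f=200/np.tan(np.radians(c["fovy"])/2)
    v,u=np.mgrid[:400,:640]; D=c["depth"]
    return np.stack([(u-c["cx"])/f*D,(v-c["cy"])/f*D,D],-1)@A.T+e
E
python3 - <<'E'
from h import *
c=dict(np.load("top0.npz")); P=points(c)
hsv=cv2.cvtColor(c["image"],cv2.COLOR_BGR2HSV)
for n,(u,v),z in [("pL",(340,179),55),("pS",(285,191),55),("pQ",(187,157),55),("pO",(267,123),55),("lL",(360,133),16),("lS",(225,211),16),("lQ",(402,213),16),("lO",(436,157),16),("vase",(384,157),60),("jar",(312,147),50),("sponge",(241,158),28),("y1",(274,233),16),("y2",(399,262),16),("y3",(445,245),16)]:
    p=cast(c,(u,v),z)[0]; b=P[v-14:v+15,u-14:u+15,2]
    print(n,p.round(),"r",np.hypot(*p[:2]).round(),"hsv",hsv[v+5,u+5],"z max",np.round(np.percentile(b,[5,50,97])))
w=bot.read_camera("wrist"); print(w["fovy"],w["cx"],w["cy"],np.round(w["mount"],3).tolist())
i=c["image"][90:280,150:470]; cv2.imwrite("pics/topcrop.png",cv2.convertScaleAbs(cv2.resize(i,None,fx=2.5,fy=2.5,interpolation=cv2.INTER_CUBIC),alpha=1.4))
E
```

```text
pL [488. -90.  55.] r 496.0 hsv [ 34  29 134] z max [-1.  9. 60.]
pS [451.  89.  55.] r 460.0 hsv [ 21  35 117] z max [-5.  4. 59.]
pQ [567. 406.  55.] r 698.0 hsv [ 20  41 132] z max [-1. 11. 60.]
pO [676. 145.  55.] r 691.0 hsv [ 23  39 131] z max [-1. 10. 60.]
lL [ 646. -163.   16.] r 667.0 hsv [ 24  37 131] z max [-1. 17. 44.]
lS [391. 290.  16.] r 487.0 hsv [ 34  26 135] z max [-4.  5. 44.]
lQ [ 375. -297.   16.] r 478.0 hsv [ 28  29 132] z max [-0. 17. 45.]
lO [ 561. -417.   16.] r 699.0 hsv [ 21  41 131] z max [-2. 17. 47.]
vase [ 557. -235.   60.] r 605.0 hsv [ 17  35 101] z max [-5.  4. 81.]
jar [595.  -1.  50.] r 595.0 hsv [ 15 115  82] z max [-4.  3. 55.]
sponge [566. 235.  28.] r 612.0 hsv [  1  98 112] z max [-5.  3. 33.]
y1 [316. 129.  16.] r 341.0 hsv [ 30 131 134] z max [-1. 16. 47.]
y2 [ 214. -282.   16.] r 354.0 hsv [ 29 134 133] z max [ 3. 17. 46.]
y3 [ 267. -437.   16.] r 512.0 hsv [ 28 140 131] z max [-1. 17. 46.]
60.15941375183893 321.41664468741044 191.35573221668514 [[0.0, -0.949, -0.316, 81.34], [1.0, 0.0, 0.0, 1.347], [-0.0, -0.316, 0.949, -124.286], [0.0, 0.0, 0.0, 1.0]]
```

View pics/topcrop.png

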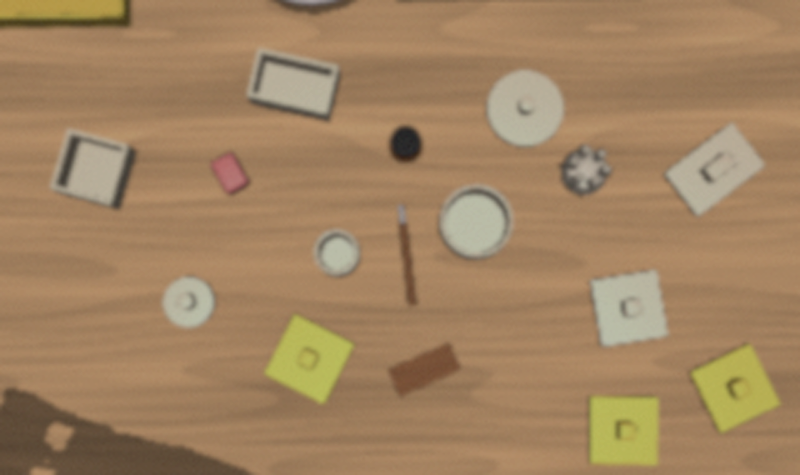

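The crop confirms the choice: cream square lid at crop (628,308) and the yellow ones rejected. All sizes and heights fit. Next is a wrist-camera tour over the eight items, measuring each one from close up.

```bash
cat > tour.py <<'E'
from h import *
import json
X={"lS":(391,290),"pQ":(567,406),"pO":(676,145),"pS":(451,89),"pL":(488,-90),"lL":(646,-163),"lO":(561,-417),"lQ":(375,-297)}
def measure(c,st,n,xy):
    zt=55 if n[0]=="p" else 16
    P=points(c,st); hsv=cv2.cvtColor(c["image"],cv2.COLOR_BGR2HSV)
    m=((P[...,2]>9)&(P[...,2]<70)&(c["depth"]>0)&(hsv[...,1]<95)).astype(np.uint8)
    if n[0]=="p": m&=(P[...,2]>46).astype(np.uint8)   # mouth rim only
    m=cv2.morphologyEx(m,cv2.MORPH_OPEN,np.ones((3,3)))
    best=None
    for k in cv2.findContours(m,cv2.RETR_EXTERNAL,cv2.CHAIN_APPROX_NONE)[0]:
        if cv2.contourArea(k)<800: continue
        w=cast(c,k[:,0],zt,st)[:,:2].astype(np.float32); r=cv2.minAreaRect(w)
        d=np.hypot(*(np.array(r[0])-xy))
        if best is None or d<best[0]: best=(d,r,cv2.contourArea(w),k)
    d,(ctr,(a,b),ang),A,k=best
    if b>a: a,b,ang=b,a,ang+90
    q=P[...,:2]-np.array(ctr); near=(np.hypot(q[...,0],q[...,1])<35)&(c["depth"]>0)
    top=cast(c,np.argwhere(near&(P[...,2]>39)&(P[...,2]<50))[:,::-1],44,st).mean(0)[:2] if n[0]=="l" else np.zeros(2)
    return dict(c=list(ctr),a=a,b=b,ang=(ang+90)%180-90,area=A,knob=top.tolist(),z=float(np.median(P[...,2][m>0])))
def look(n,xy,z=200,tag="t"):
    bot.move_to([xy[0],xy[1],z],down(np.arctan2(xy[1],xy[0])+np.pi/2))
    st=bot.read_state(); c=bot.read_camera("wrist"); cv2.imwrite(f"pics/{tag}_{n}.png",c["image"])
    np.savez(f"{tag}_{n}.npz",pos=st["ee_pos"],rot=st["tool_rot"],**c)
    r=measure(c,st,n,np.array(xy)); print(n,{k:np.round(v,1).tolist() for k,v in r.items()}, round(st["clock"],1)); return r
if __name__=="__main__":
    out={n:look(n,xy) for n,xy in X.items()}
    json.dump(out,open("m.json","w"))
E
python3 tour.py; python3 - <<'E'
import cv2,numpy as np
n=["lS","pQ","pO","pS","pL","lL","lO","lQ"]
I=[cv2.resize(cv2.imread(f"pics/t_{k}.png"),(256,160)) for k in n]+[np.zeros((160,256,3),np.uint8)]
cv2.imwrite("pics/mont.png",np.vstack([np.hstack(I[i:i+3]) for i in (0,3,6)]))
E
```

```text
lS {'c': [394.5, 292.9], 'a': 67.1, 'b': 66.6, 'ang': -26.9, 'area': 3468.7, 'knob': [394.3, 293.2], 'z': 34.9} 1.3
pQ {'c': [571.1, 413.9], 'a': 83.1, 'b': 82.2, 'ang': -16.3, 'area': 6681.2, 'knob': [0.0, 0.0], 'z': 55.4} 2.2
pO {'c': [680.6, 148.5], 'a': 108.8, 'b': 66.4, 'ang': 76.4, 'area': 7084.7, 'knob': [0.0, 0.0], 'z': 67.5} 3.4
pS {'c': [454.7, 94.6], 'a': 60.0, 'b': 58.7, 'ang': -78.8, 'area': 2736.5, 'knob': [0.0, 0.0], 'z': 55.0} 4.4
pL {'c': [493.1, -88.1], 'a': 95.4, 'b': 94.5, 'ang': 79.6, 'area': 7036.7, 'knob': [0.0, 0.0], 'z': 54.3} 5.2
lL {'c': [648.4, -159.7], 'a': 102.8, 'b': 102.6, 'ang': -63.9, 'area': 8229.9, 'knob': [648.4, -159.3], 'z': 18.0} 6.0
lO {'c': [561.9, -412.7], 'a': 115.5, 'b': 74.2, 'ang': -54.0, 'area': 8373.7, 'knob': [562.1, -412.2], 'z': 16.9} 7.0
lQ {'c': [377.3, -292.1], 'a': 89.7, 'b': 89.7, 'ang': 8.4, 'area': 7863.9, 'knob': [377.7, -291.6], 'z': 16.8} 8.0
```

View pics/mont.png

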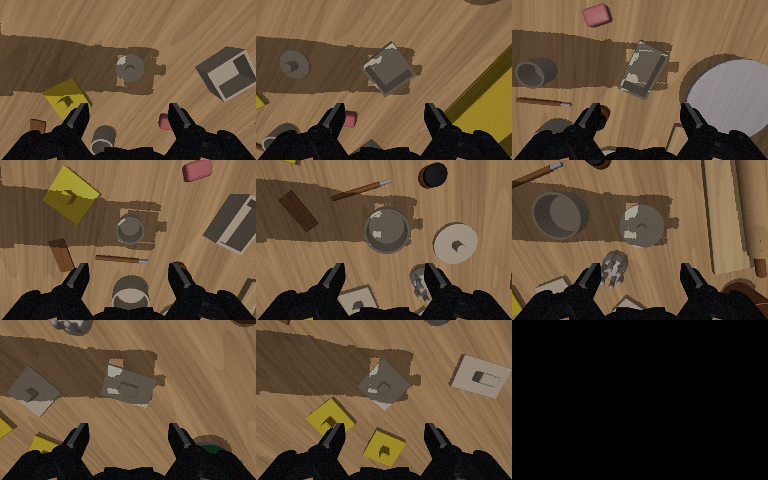

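All eight measurements match the given sizes within about 1.5 mm, and the knob positions agree with the plate centres. I'll place the large round lid first and check it.

```bash
cat > pp.py <<'E'
from tour import *
import sys
M=json.load(open("m.json")); SYM={"L":None,"S":None,"Q":90,"O":180}
def yaw(n):
    m=M[n]; ref=np.arctan2(m["c"][1],m["c"][0])+np.pi/2; s=SYM[n[1]]
    if s is None: return ref
    s=np.radians(s); a=np.radians(m["ang"]); return a+s*round((ref-a)/s)
def lid(k):
    x,y=np.mean([M["l"+k]["c"],M["l"+k]["knob"]],0); q=down(yaw("l"+k))
    bot.move_gripper(50); bot.move_to([x,y,130],q); bot.servo_line([x,y,60],speed=120)
    if bot.servo_line([x,y,39],speed=50,until_force=6): print("touched early",bot.read_state()["ee_pos"])
    bot.move_gripper(0,grip_force=40); s=bot.read_state(); print("grip",s["grip_width"],s["grip_force"],s["ee_pos"])
    if not 19<s["grip_width"]<25: return print("bad grip")
    bot.servo_line([x,y,60],speed=60); bot.servo_line([x,y,190],speed=150)
    x,y=M["p"+k]["c"]; q=down(yaw("p"+k))
    bot.move_to([x,y,190],q); bot.servo_line([x,y,105],speed=100)
    t=bot.servo_line([x,y,85],speed=25,until_force=4); s=bot.read_state()
    print("contact",t,s["ee_pos"],s["ft_force"],s["grip_width"])
    bot.move_gripper(45); bot.servo_line([x,y,120],speed=60); bot.servo_line([x,y,190],speed=150)
def check(k):
    x,y=M["p"+k]["c"]; st=bot.read_state()
    if abs(st["ee_pos"][2]-200)>15: return
    c=bot.read_camera("wrist"); cv2.imwrite(f"pics/c_{k}.png",c["image"]); P=points(c,st)
    d=np.hypot(P[...,0]-x,P[...,1]-y); z=P[...,2][(d<45)&(c["depth"]>0)]
    pl=((P[...,2]>57.5)&(P[...,2]<110)&(d<75)).astype(np.uint8)
    pl=cv2.morphologyEx(pl,cv2.MORPH_OPEN,np.ones((3,3)))
    kk=max(cv2.findContours(pl,cv2.RETR_EXTERNAL,cv2.CHAIN_APPROX_NONE)[0],key=cv2.contourArea)
    r=cv2.minAreaRect(cast(c,kk[:,0],63,st)[:,:2].astype(np.float32))
    f=(P[...,2]>57)&(P[...,2]<70)&(d<33); cf=np.linalg.lstsq(np.c_[P[f][:,:2]-[x,y],np.ones(f.sum())],P[f][:,2],rcond=None)[0]
    print("plate",np.round(r[0],1),np.round(r[1],1),round(r[2],1),"pot",np.round([x,y,M["p"+k]["ang"]],1),"plate z/tilt",cf.round(3),"top z",np.percentile(z,99).round(1),"t",st["clock"])
for k in sys.argv[1:]: lid(k); check(k)
E
python3 pp.py L
```

```text
grip 20.675133507080844 39.3913471698761 [ 648.64005134 -159.54162121   39.49342472]
contact True [492.87233367 -88.05365981  86.47107401] [-1.83657806 -0.13777389  6.68234162] 20.63590328741528
plate [492.7 -88.3] [103.5 102.3] 83.4 pot [493.1 -88.1  79.6] plate z/tilt [ 0.     0.    63.794] top z 257.9 t 16.9667
```

The large round lid is seated: plate top at 63.8 mm (nominal 63), no tilt, centred. The others follow the same way.

```bash
python3 pp.py S Q O; python3 - <<'E'
from h import *
import cv2
bot.move_joints([1.162,0.3,1.521,0,1.321,-0.067])
for n in ("side","top"):
    c=bot.read_camera(n)["image"]; i=c[90:330,230:470] if n=="side" else c[90:280,150:470]
    cv2.imwrite(f"pics/end_{n}.png",cv2.resize(i,None,fx=2.4,fy=2.4))
print(bot.read_state()["clock"])
E
```

```text
grip 20.4628233070481 39.08563435077667 [394.60782875 293.16336219  39.35932479]
contact True [454.60917017  94.56880968  86.41174538] [-1.44999194 -0.26837778  6.99309783] 20.326847356137293
plate [454.9  95.2] [67.1 67.3] 11.8 pot [454.7  94.6 -78.8] plate z/tilt [ 0.0000e+00 -1.0000e-03  6.3804e+01] top z 257.9 t 26.1417
grip 21.419133711723013 40.215243101119995 [ 377.71525979 -292.01144318   39.38004708]
contact True [571.07683429 413.83118832  86.45945672] [-0.65630565 -0.1095484   4.7329079 ] 20.71758176100167
plate [571.9 415.2] [89.5 89.6] 73.7 pot [571.1 413.9 -16.3] plate z/tilt [0.0000e+00 1.0000e-03 6.3755e+01] top z 257.7 t 37.0667
grip 21.168056637726828 40.521599650382996 [ 562.18265064 -412.5935082    39.4791039 ]
contact True [680.44523453 148.45443781  86.5062825 ] [-1.05601689  0.46930545  4.45743734] 21.102477854880593
plate [680.7 149.4] [114.9  73.6] 76.4 pot [680.6 148.5  76.4] plate z/tilt [2.0000e-03 3.0000e-03 6.3735e+01] top z 257.6 t 48.8833
51.2583
```

View pics/end_side.png

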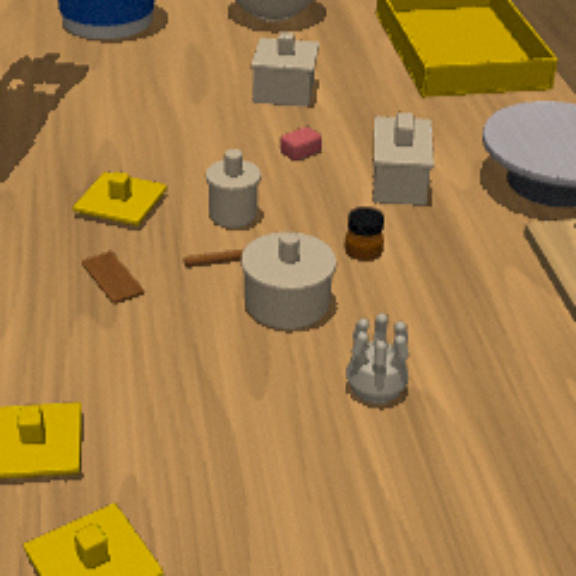

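View pics/end_top.png

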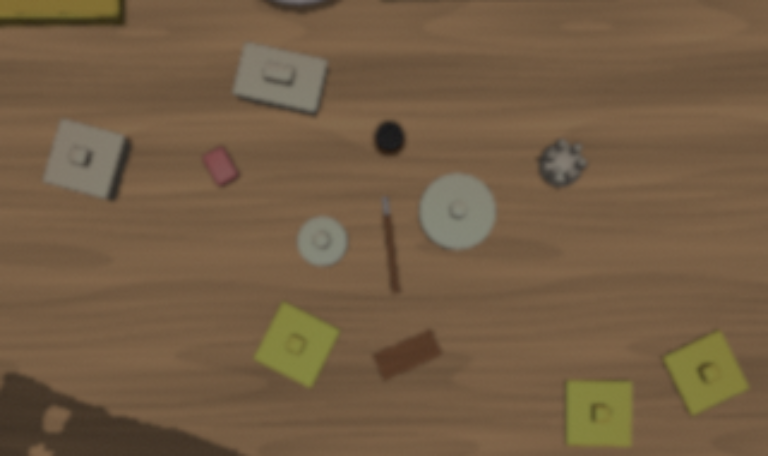

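Both views show all four pots with their own lids, level and in line: side (290,70), (403,150), (233,190), (289,275). The vase stands untouched at side (378,365).

```bash
python3 -c "
from rig import bot
print(bot.finish_job())"
```

```text
the job is handed in; nothing more can be done
None
```

All four lids are seated level on their matching pots, with the square and oblong ones lined up, the vase was not disturbed, and the job was handed in at about 51 s.

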